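# Click a retractable bench marker open on the stone slab

## Task

Lift the retractable marker, the one with the tapered metal nose, straight out of the pen rack, and push its end button down against the stone slab until the button is fully in and stays in. Then stand the marker back in the rack's empty well, nose up, and let go. Leave the other two pens in their wells, and do not push the marker's button in while it is still in the rack.

Things in the scene. Friction and masses are not known exactly. Their poses are not given: they have to be found in the camera images.
- marker: Retractable marker: grey barrel 26 mm in diameter, 90 mm long, then a steel nose tapering to a 13 mm tip. The tallest pen; starts nose up in a rack well, standing on its black end button. Origin: centre of the barrel's underside (the button sticks out below); z points up to the nose, tip at z = 112 mm. Grip the barrel at z = 60 to 88 mm, where it is clear of the rack. 60 to 100 g.
- button (a joint): The marker's black end button, 22 mm in diameter, at its lower end. Value: how far it is pushed in (m); 0 = out (sticks out 10 mm below the barrel), 0.008 = fully in (still sticks out 2 mm). It takes about 6 N, has no return spring and stays where it is left. As it goes in, a thin black nib comes out of the nose by as much.
- rack: Aluminium pen rack, fixed: 76 mm (x) by 236 mm (y), 54 mm high. Pens stand on its base plate, upper face at z = 8 mm; a top plate (z = 46 to 54 mm) has three square wells 44 mm wide at x = 0, y = -75, 0 and 75 mm. One pen in each; the marker may be in any, and its well is the one left empty. Origin: centre of the underside, on the bench.
- slab: The dark grey stone slab, fixed to the bench: 140 x 140 mm, 15 mm thick, flat top. Origin: centre of its underside; the top face is at z = 15 mm.
- slim_pen: Another pen in the rack, leave it: a slim straight grey pen with a long black cap, 18 to 20 mm in diameter, 116 mm tall, flat top. Origin: centre of its underside.
- stub_pen: Another pen in the rack, leave it: a short thick grey pen with a black flat cap, 26 to 28 mm in diameter, 88 mm tall. Origin: centre of its underside.
Mind the look-alikes: they are no part of the job. Of the things shaped like the rack, the aluminium one is meant.

How it is judged:
On the way, in this order (a step that is already met when the one before it is completed fails the run):
1. the marker is lifted clear of the rack with its button still out (pushed in less than 3 mm) (z of marker in the frame of rack above 0.066 m and value of joint button below 0.003 m), for 0.1 s.
2. the button is pushed in more than 6 mm while the marker is pressed on the slab, within 20 degrees of upright (value of joint button above 0.006 m and contact force between marker and slab above 1 N and angle between marker's own z axis and vertical below 0.35 rad), for 0.05 s.
At the end, for the whole second after the job is handed in: The marker stands at rest in a rack well, nose up (within 25 degrees), its foot on the base plate (barrel's underside under 22 mm above the rack's underside), button pushed in more than 6 mm; the other two pens are within 40 mm of where they started (value of joint button above 0.006 m and x of marker in the frame of rack between -0.02 and 0.02 m and y of marker in the frame of rack between -0.1 and 0.1 m and z of marker in the frame of rack below 0.022 m and angle between marker's own z axis and vertical below 0.44 rad and linear speed of marker below 0.02 m/s and distance of each of slim_pen, stub_pen from where it was at the start of the episode below 0.04 m); the robot touches nothing.
It fails at once if the slim pen or the stub pen is moved more than 40 mm (distance of any of slim_pen, stub_pen from where it was at the start of the episode above 0.04 m).
It also fails if it takes over 54 s, if anything falls off the work surface, if the arm or the gripper's body presses on something with over 40 N, if the wrist force passes 120 N, or if a joint passes its speed limit or range.

## Robot

A 6-joint arm with a two-finger parallel gripper is mounted at the origin on the work surface. World frame = base frame: x ahead of the robot, y to its left, z up, the work surface at z = 0. Lengths are in m, angles in rad, forces in N, time in s.
With the tool pointing down it reaches from about 0.325 to 0.85 m from the base axis. Payload 4.4 kg.
Tool frame: the origin (TCP) lies midway between the tips of the shut fingers; the grasp point (between the pads) lies 19 mm behind it; z points along the fingers, x is the direction in which the jaws open and shut, and the axes are right-handed (so a half turn about z gives the same grasp; the last joint's range is limited). The gripper opens to 94 mm and grips with 3 to 60 N. Pads are 16 mm wide; open, the fingers measure 119 mm over their backs; the gripper's body (75 mm by 177 mm) begins 78 mm behind the grasp point.
Start: joints at [1.103, 0.207, 1.542, -0, 1.393, -0.15], TCP at [0.18, 0.546, 0.178] pointing down, gripper open.
Joint ranges: [-2.73, 2.73], [-0.86, 2.22], [0.23, 2.46], [-1.11, 4.25], [0.08, 2.63], [-2.82, 2.82]. Speed limits (rad/s): [2.79, 2.79, 3.14, 3.14, 3.14, 3.14].

## Interface

Orientations are given as a rotation vector (axis times angle).
In Python, from station import arm, status, viewer gives the robot as it stands. Calls block until the motion is done:
- arm.reach(position, orientation): joint-space move of the TCP to a pose.
- arm.movel(position, feed=0.15, rot=None, f_stop=None): straight line of the TCP; rot=None keeps the orientation; feed is the mean speed in m/s. With f_stop (N) it stops when the force on the tool has changed by that much, and returns True; else False.
- arm.goto_joints(angles): joint-space move.
- arm.set_gripper(opening, newtons=None): finger opening in m; newtons is the grip in N (None keeps the last); returns when the fingers have stopped.
- arm.sleep(seconds).
- arm.solve_ik(position, orientation): joint angles nearest the present ones, or None.
- status.state(): the state.
- viewer.get_image(name): name is "scene" or "top" or "wrist"; returns (picture, depth): 480x640x3 uint8, red, green, blue; 480x640 float32, m along the optical axis (not along the pixel's ray), 0 where there is no reading.
- viewer.calibration(name): a dict with "K" (3x3 intrinsics, pixels), "k1" (the pictures are not rectified: a ray, as slopes to the right and down, at radius r is drawn at 1 + k1 r^2 times it, then the intrinsics apply), "rvec" (rotation vector, rad) and "tvec" (3), from world to camera coordinates, as OpenCV has them. Camera axes: x right, y down, z forward; pixel columns grow to the right and rows downward; lengths in m; the calibration is good to about 2 mm. A picture is of the moment at which its call begins: read the wrist's pose just before it. calibration takes no time and is no camera call; for the wrist camera it gives the pose at the moment of the call.
A pose or a line that the arm cannot do raises arm.IKError and nothing moves.
- arm.finish_job(): hands the job in, once; it reports no verdict.
The state is a dict: "clock": time; "qpos": joint angles; "joint_vel": joint speeds; "joint_efforts": joint torques, N m; "eef_pos": TCP position; "eef_rot": TCP orientation; "contact_force": force on the tool from outside, world axes, zero at the start; "ft_torque": the same for the moment, N m; "width": finger opening in m.
Only numpy, scipy, OpenCV 4.12 (cv2) and the standard library are available. Lean on these libraries where they do the work, as an engineer would, in place of code of your own. Each camera call takes 0.05 s, during which the arm holds its last target.

## Working session

There is one attempt and no reset: what is moved stays moved. The work goes in short steps, each a Python script; the robot and the scene stay as the last script left them, time stands still between calls to the robot, and variables do not carry over. Pictures are saved under pics/ and viewed, and the job is handed in when it is done.

```bash
ls; mkdir -p pics
python3 - <<'E'
from station import arm,status,viewer
import cv2,numpy as np
for n in ["scene","top"]:
    im,d=viewer.get_image(n); cv2.imwrite(f"pics/{n}0.png",im[:,:,::-1]); np.savez(f"{n}0.npz",im=im,d=d)
    print(n,viewer.calibration(n))
print(status.state())
E
```

```text
pics
scene {'K': array([[613.13185183,   0.        , 312.43370302],
       [  0.        , 613.13185183, 247.41740729],
       [  0.        ,   0.        ,   1.        ]]), 'k1': -0.02454323056413982, 'rvec': array([ 2.0113218 ,  1.56714132, -0.58127243]), 'tvec': array([-0.13166245, -0.42416836,  1.37882786])}
top {'K': array([[624.37098376,   0.        , 319.93661678],
       [  0.        , 624.37098376, 243.90911442],
       [  0.        ,   0.        ,   1.        ]]), 'k1': -0.06803839584118658, 'rvec': array([ 2.0641406 , -2.16512244,  0.21515974]), 'tvec': array([0.00779236, 0.62702642, 1.12222557])}
{'clock': 0.1, 'qpos': array([ 1.10251551e+00,  2.07320313e-01,  1.54277781e+00, -2.86640349e-05,
        1.39348397e+00, -1.50488961e-01]), 'joint_vel': array([-0.0005888 , -0.00018495, -0.00304057,  0.00121676, -0.00330052,
       -0.00250879]), 'joint_efforts': array([-4.70196719e-04, -3.71861672e+01, -2.82293254e+01,  6.99258456e-02,
        3.10650619e-02, -5.11885276e-05]), 'eef_pos': array([0.17933561, 0.54551315, 0.17673097]), 'eef_rot': array([ 2.54418712,  1.84141904, -0.00275646]), 'contact_force': array([-0.76292742, -0.00372476,  0.59351349]), 'ft_torque': array([ 0.05639836, -0.05696338,  0.00943524]), 'width': 0.09364502763231003}
```

View pics/scene0.png

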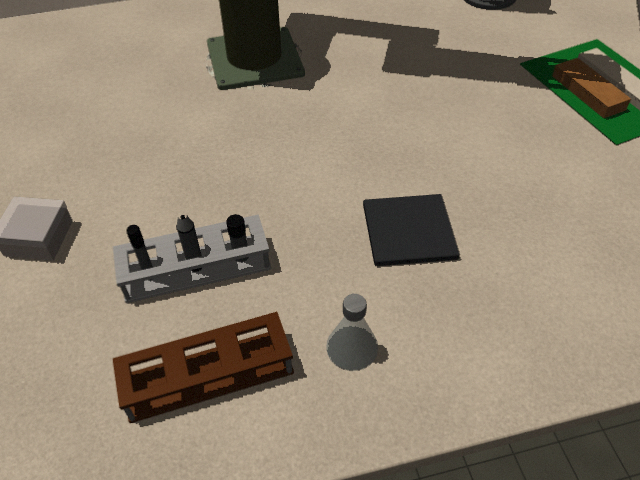

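View pics/top0.png

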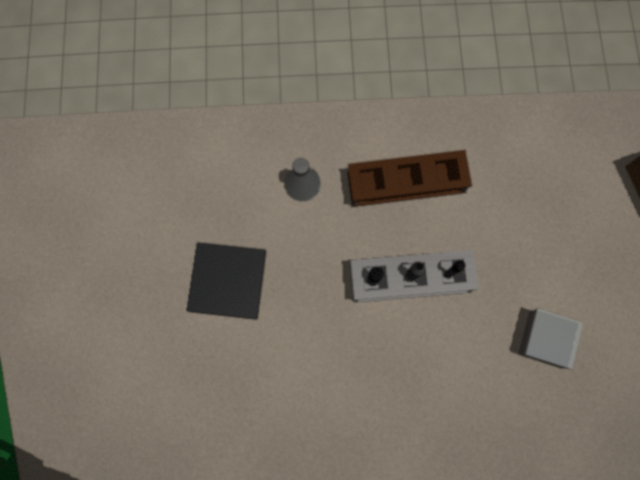

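The scene view shows the aluminium rack at (192,255) with three pens: a black-capped slim one at (135,240), one with a tapered nose at (188,235) and a short one at (236,230). The wooden rack at (203,365) is a look-alike. The dark slab is at (410,228), and the pale block at (35,228) is its look-alike. In the top view the aluminium rack is at (413,277) and the slab at (228,280). Next I'll crop in close on the rack and measure.

```bash
cat > h.py <<'E'
import numpy as np,cv2
def cam(c):
    R=cv2.Rodrigues(np.array(c['rvec'],float))[0]; t=np.array(c['tvec'],float).ravel()
    return R,t,-R.T@t
def ray(c,uv):
    K=c['K'];R,t,C=cam(c); k=c['k1']
    p=cv2.undistortPoints(np.array(uv,float).reshape(-1,1,2),K,np.array([k,0,0,0,0.])).reshape(-1,2)
    return C,np.c_[p,np.ones(len(p))]@R
def onplane(c,uv,z):
    C,d=ray(c,uv); s=(z-C[2])/d[:,2]; return C+s[:,None]*d
def proj(c,P):
    return cv2.projectPoints(np.array(P,float).reshape(-1,1,3),np.array(c['rvec'],float),np.array(c['tvec'],float),c['K'],np.array([c['k1'],0,0,0,0.]))[0].reshape(-1,2)
def tri(c1,u1,c2,u2):
    C1,d1=ray(c1,u1);C2,d2=ray(c2,u2);d1=d1[0];d2=d2[0]
    s=np.linalg.lstsq(np.c_[d1,-d2],C2-C1,rcond=None)[0]
    a=C1+s[0]*d1;b=C2+s[1]*d2; return (a+b)/2,np.linalg.norm(a-b)
E
python3 - <<'E'
import numpy as np,cv2
a=np.load('scene0.npz')['im'][190:310,95:295,::-1]; b=np.load('top0.npz')['im'][240:310,340:490,::-1]
a=np.clip(cv2.resize(a,None,fx=4,fy=4,interpolation=3).astype(float)*1.6,0,255)
b=np.clip(cv2.resize(b,None,fx=5,fy=5,interpolation=3).astype(float)*1.6,0,255)
cv2.imwrite('pics/cs.png',a);cv2.imwrite('pics/ct.png',b)
from station import viewer
from h import *
c=viewer.calibration('top');im=np.load('top0.npz')['im'];d=np.load('top0.npz')['d']
hsv=cv2.cvtColor(im,cv2.COLOR_RGB2HSV)
g=im.astype(int)
# slab: dark low sat
m=((g.max(2)<60)).astype(np.uint8); m[:, :150]=0; m[:200]=0; m[:,300:]=0; m[400:]=0
m=cv2.morphologyEx(m,cv2.MORPH_OPEN,np.ones((5,5)))
cn=max(cv2.findContours(m,0,1)[0],key=cv2.contourArea); r=cv2.minAreaRect(cn)
P=onplane(c,cv2.boxPoints(r),0.015);print('slab',r,P.round(4),P.mean(0),np.linalg.norm(np.diff(P,axis=0),axis=1))
# rack: greyish (low saturation) vs bench
print(hsv[262,356],hsv[300,320],im[262,356],im[340,420])
E
```

```text
slab ((226.02308654785156, 280.31536865234375), (70.0796127319336, 69.58348846435547), 7.125016689300537) [[0.517  0.2423 0.015 ]
 [0.6535 0.2242 0.015 ]
 [0.6293 0.0864 0.015 ]
 [0.494  0.1073 0.015 ]] [0.57347846 0.16506677 0.015     ] [0.1377103  0.1399287  0.13687197]
[ 15  12 123] [ 16  46 133] [123 120 117] [135 124 112][ WARN:0@0.071] global loadsave.cpp:1063 imwrite_ Unsupported depth image for selected encoder is fallbacked to CV_8U.
```

View pics/cs.png

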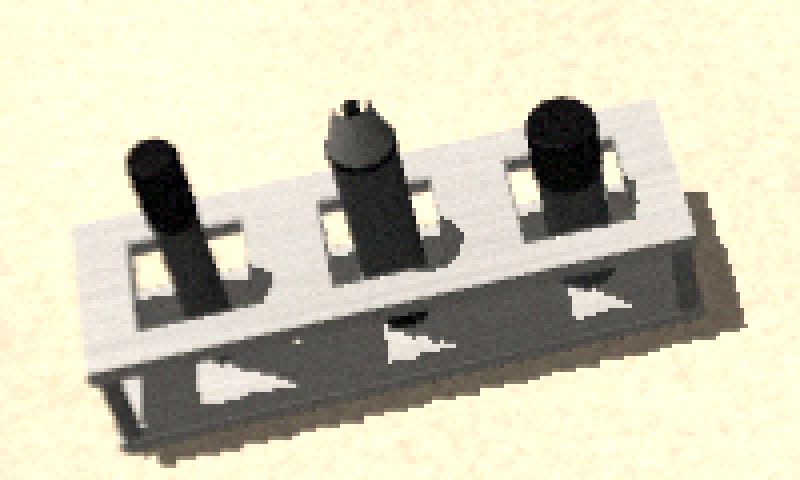

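View pics/ct.png

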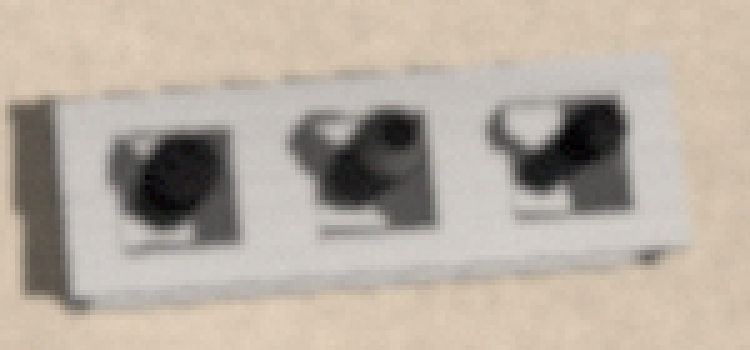

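The close crop shows the tapered nose with the dark tip on the middle pen, at scene (183,217) and top (419,266), so that is the marker. The flat black caps either side are the slim pen (scene left) and the stub pen (right). Now I'll measure the tip, nose and rack axes.

Run:
```python
import numpy as np,cv2
from station import viewer
from h import *
ct=viewer.calibration('top');cs=viewer.calibration('scene')
tip_s=np.array([352,110])/4+[95,190]-.4; tip_t=np.array([397,128])/5+[340,240]-.4
print('tip',tri(cs,tip_s,ct,tip_t), onplane(cs,tip_s,.130),onplane(ct,tip_t,.130))
co=np.array([[57,100],[668,55],[690,245],[75,298]])/5+[340,240]-.4
P=onplane(ct,co,.054);print(P.round(4),P.mean(0),np.linalg.norm(np.diff(P,axis=0),axis=1))
co=np.array([[75,226],[655,98],[693,236],[88,373]])/4+[95,190]-.4
P=onplane(cs,co,.054);print(P.round(4),P.mean(0),np.linalg.norm(np.diff(P,axis=0),axis=1))
v=P[1]-P[0]+P[2]-P[3];print('long dir deg',np.degrees(np.arctan2(v[1],v[0])))
im=np.load('scene0.npz')['im']
co=np.array([[363,200],[442,195],[458,258],[376,264]]);P=onplane(cs,co,.015);print('slab',P.round(3),P.mean(0))
```

```text
tip (array([ 0.56601682, -0.19692977,  0.12928387]), np.float64(0.001398508526205807)) [[ 0.56655046 -0.19757089  0.13      ]] [[ 0.56593661 -0.1961053   0.13      ]]
[[ 0.5953 -0.0799  0.054 ]
 [ 0.6014 -0.315   0.054 ]
 [ 0.528  -0.3164  0.054 ]
 [ 0.5194 -0.0823  0.054 ]] [ 0.56103345 -0.19839191  0.054     ] [0.23520575 0.07348239 0.23422001]
[[ 0.5277 -0.3169  0.054 ]
 [ 0.5188 -0.082   0.054 ]
 [ 0.5945 -0.081   0.054 ]
 [ 0.6024 -0.3148  0.054 ]] [ 0.56082872 -0.19866679  0.054     ] [0.23506874 0.07573246 0.23386006]
long dir deg 92.05559745795497
slab [[0.496 0.105 0.015]
 [0.52  0.243 0.015]
 [0.659 0.216 0.015]
 [0.638 0.084 0.015]] [0.57833125 0.16226337 0.015     ]
```

Both views agree. The tip is at z 0.129 against an expected 0.130, and the rack measures 235 x 75 mm against 236 x 76. I'll move above the marker with the jaws along rack x, then check with the wrist camera.

```bash
cat >> h.py <<'E'
from scipy.spatial.transform import Rotation as Rot
def down(yaw):
    x=np.array([np.cos(yaw),np.sin(yaw),0]);z=np.array([0,0,-1.]);return Rot.from_matrix(np.c_[x,np.cross(z,x),z]).as_rotvec()
E
python3 - <<'E'
from h import *
from station import arm,status,viewer
p=[0.566,-0.197,0.27]
for y in (np.radians(2),np.radians(182)): print(y,arm.solve_ik(p,down(y)))
ys=[y for y in (np.radians(2),np.radians(182)) if arm.solve_ik(p,down(y)) is not None]
y=min(ys,key=lambda y:abs(arm.solve_ik(p,down(y))[5]))
arm.reach([.45,.1,.3],down(y))
arm.reach(p,down(y))
arm.set_gripper(0.055,20)
c=viewer.calibration('wrist');im,d=viewer.get_image('wrist')
np.savez('w.npz',im=im,d=d,**c)
cv2.imwrite('pics/w1.png',im[:,:,::-1]);s=status.state();print(y,s['clock'],s['eef_pos'],s['eef_rot'],s['qpos'])
print('proj tip,rack mid',proj(c,[[.566,-.197,.13],[.561,-.1985,.054]]))
E
```

```text
0.03490658503988659 [-4.79276587e-01  2.04677658e-01  1.35525603e+00 -8.88178420e-16
  1.58165896e+00 -5.14183172e-01]
3.1764992386296798 [-4.79276587e-01  2.04677658e-01  1.35525603e+00 -4.44089210e-16
  1.58165896e+00  2.62740948e+00]
0.03490658503988659 4.0667 [ 0.56596989 -0.19708033  0.26994429] [-3.14105670e+00 -5.45447981e-02  1.55287579e-04] [-4.79425008e-01  2.04787024e-01  1.35523775e+00  7.73636732e-06
  1.58168453e+00 -5.14151656e-01]
proj tip,rack mid [[311.83832321 220.77698723]
 [306.76732363 206.45499233]]
```

View pics/w1.png

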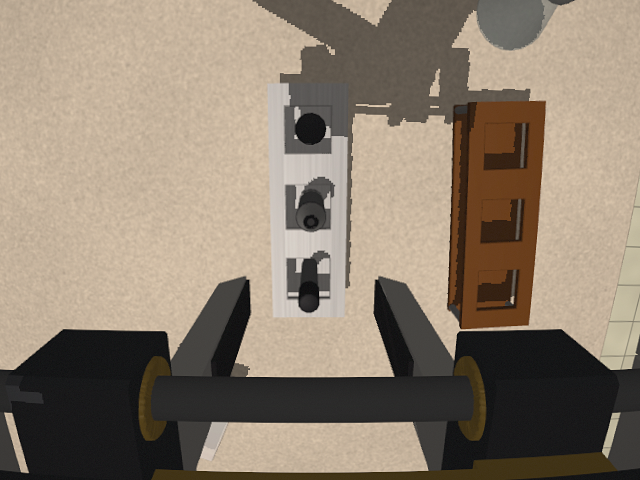

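The wrist view puts the tip at (311,221), matching the predicted (312,221), with the rack square to the jaws. Now I'll descend, grasp and lift.

Run:
```python
from h import *
from station import arm,status,viewer
print(arm.movel([0.566,-0.197,0.073],feed=.12,f_stop=6))
s=status.state();print(s['eef_pos'],s['contact_force'])
arm.set_gripper(0.0,45);s=status.state();print(s['width'],s['contact_force'])
print(arm.movel([0.566,-0.197,0.22],feed=.1))
s=status.state();print(s['clock'],s['width'],s['eef_pos'],s['contact_force'])
c=viewer.calibration('wrist');im,d=viewer.get_image('wrist');cv2.imwrite('pics/w2.png',im[:,:,::-1])
im,d=viewer.get_image('scene');cv2.imwrite('pics/s2.png',cv2.resize(im[130:310,95:335,::-1],None,fx=3,fy=3))
```

```text
False
[ 0.56670945 -0.19733347  0.07395576] [-0.33650746 -0.36625223 -0.05391828]
0.024532021201222203 [0.07553129 0.49291133 1.1126353 ]
False
8.075 0.024314414243317203 [ 0.56551839 -0.19672461  0.21900367] [-1.43160522 -0.56050252 -0.75515324]
```

View pics/s2.png

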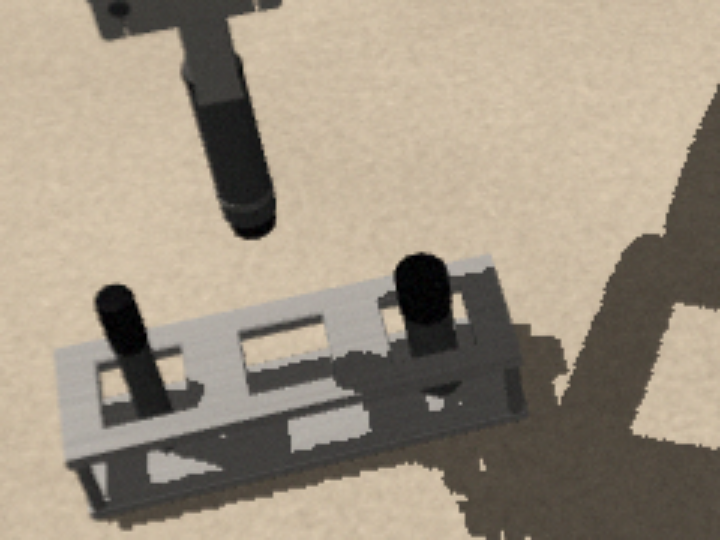

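View pics/w2.png

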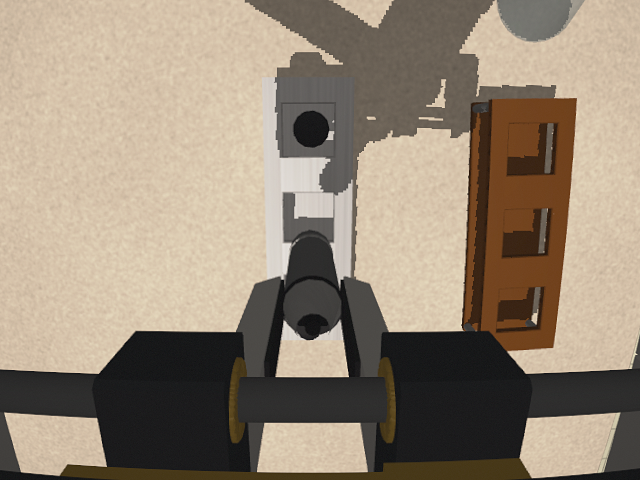

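The scene crop shows the marker upright in the grip at about (225,150), its button out below, and the middle well empty. Next is the slab.

Run:
```python
from h import *
from station import arm,status,viewer
r=down(np.radians(2))
arm.reach([0.576,0.164,0.20],r)
arm.set_gripper(0.0,58)
print(arm.movel([0.576,0.164,0.090],feed=.08,f_stop=5))
arm.sleep(.2)
s=status.state();f0=s['contact_force'];print(s['clock'],s['eef_pos'],f0)
for z in np.arange(.086,.060,-.002):
    h=arm.movel([0.576,0.164,z],feed=.02,f_stop=25)
    s=status.state();df=s['contact_force']-f0;print(round(z,3),h,s['eef_pos'].round(4),df.round(1),s['width'])
    if df[2]>17 or h: break
arm.sleep(.2);s=status.state();print(s['clock'],s['eef_pos'],s['contact_force'])
im,d=viewer.get_image('scene');cv2.imwrite('pics/s3.png',cv2.resize(im[110:290,320:500,::-1],None,fx=3,fy=3))
```

```text
False
11.475 [0.5763246  0.1640536  0.09047641] [ 0.55899688 -0.14446843 -1.04638961]
0.086 False [0.5757 0.164  0.0856] [-0.7 -0.2  0.1] 0.02420420470434494
0.084 False [0.5758 0.164  0.0838] [0.  0.1 0.6] 0.023913371591327125
0.082 False [0.5758 0.164  0.0818] [-0.3 -0.2  0.6] 0.024188555227425104
0.08 False [0.5761 0.164  0.08  ] [-0.6 -0.2 -0.5] 0.02440713139135838
0.078 False [0.5763 0.1641 0.0786] [-2.2 -0.7  4.3] 0.024379604535706333
0.076 False [0.5763 0.1641 0.0765] [-1.2  0.4  6.1] 0.024475110731813587
0.074 False [0.5763 0.1641 0.0743] [-1.5 -0.3  6. ] 0.024134429321082264
0.072 False [0.5762 0.164  0.0722] [-0.4 -0.9  5.2] 0.024181978236815647
0.07 False [0.5767 0.1642 0.0719] [-2.9  0.1 12.2] 0.02461415645087554
0.068 False [0.5772 0.1643 0.0718] [-5.9 -1.  20. ] 0.024259765601912772
14.275 [0.57719224 0.16436688 0.07177309] [-5.0370598  -0.32368361 18.8690786 ]
```

View pics/s3.png

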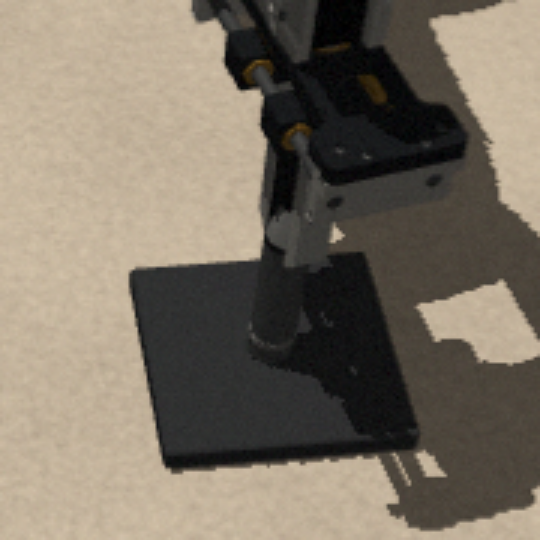

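The force trace reads clearly: contact near 0.080, about 6 N over a 7.5–8 mm stroke, then a hard stop rising to 20 N. The picture shows the marker upright on the slab. Now I'll lift, check the nib and tilt, and hover over the empty well.

Run:
```python
from h import *
from station import arm,status,viewer
r=down(np.radians(2))
arm.movel([0.576,0.164,0.20],feed=.12)
arm.reach([0.562,-0.198,0.20],r)
arm.movel([0.562,-0.198,0.135],feed=.1)
arm.sleep(.2)
s=status.state();print(s['clock'],s['eef_pos'],s['contact_force'],s['width'])
c=viewer.calibration('scene')
im,d=viewer.get_image('scene');cv2.imwrite('pics/s4.png',cv2.resize(im[140:320,95:335,::-1],None,fx=3,fy=3))
e=s['eef_pos']
print('pred foot, barrel bottom, z55',(proj(c,[e-[0,0,.0568],e-[0,0,.0548],e])-[95,140])*3)
im,d=viewer.get_image('wrist');cv2.imwrite('pics/w4.png',im[:,:,::-1])
```

```text
17.9333 [ 0.56269782 -0.19837853  0.13607935] [-0.50863058  0.23600077 -0.86616222] 0.02430259944442253
pred foot, barrel bottom, z55 [[278.32708231 292.81922016]
 [277.64505815 290.28899252]
 [258.0637117  217.58649276]]
```

View pics/s4.png

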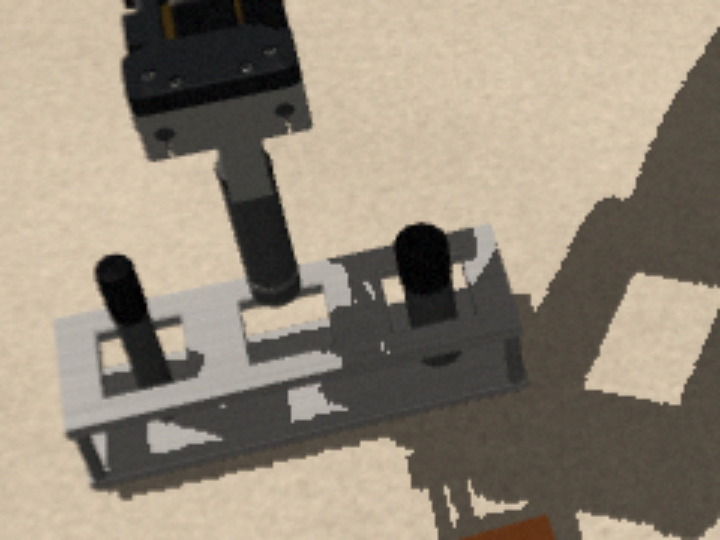

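View pics/w4.png

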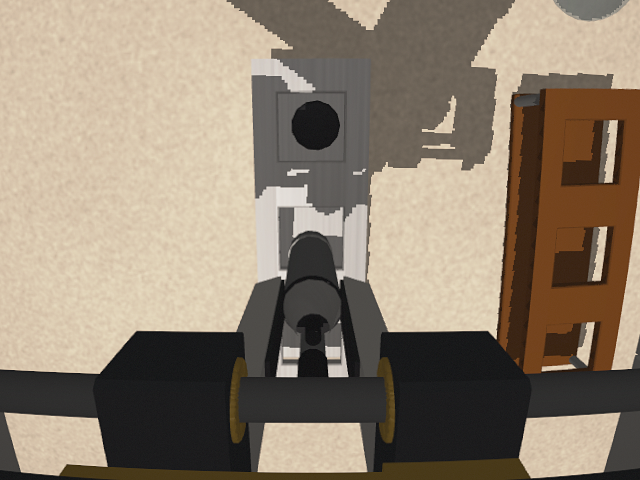

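The wrist view shows the nib protruding at (313,330). In the scene crop the stub button's foot is at about (275,293) against a predicted (278,293), so the marker is upright with the button in. Time to lower it.

Run:
```python
from h import *
from station import arm,status,viewer
print(arm.movel([0.562,-0.198,0.070],feed=.06,f_stop=6))
s=status.state();print(s['eef_pos'],s['contact_force'])
arm.sleep(.1);
print(arm.movel([0.562,-0.198,0.0615],feed=.02,f_stop=4))
arm.sleep(.1);s=status.state();print(s['clock'],s['eef_pos'],s['contact_force'])
```

```text
False
[ 0.562492   -0.19822958  0.07058722] [ 0.31102981 -0.1963614  -1.09025322]
True
19.8167 [ 0.56242766 -0.19830518  0.06496858] [-0.52792707 -0.56230032  6.5562098 ]
```

Contact came at 0.0650 against the expected 0.0648, so the foot is on the base plate. I'll release and check.

Run:
```python
from h import *
from station import arm,status,viewer
arm.set_gripper(0.055,10);arm.sleep(.3)
arm.movel([0.562,-0.198,0.22],feed=.1)
arm.reach([0.45,0.0,0.33],down(np.radians(2)))
s=status.state();print(s['clock'],s['eef_pos'],s['contact_force'],s['width'])
im,d=viewer.get_image('scene');cv2.imwrite('pics/s5.png',np.clip(cv2.resize(im[170:320,95:295,::-1],None,fx=4,fy=4).astype(float)*1.5,0,255).astype(np.uint8))
c=viewer.calibration('scene')
print((proj(c,[[.562,-.198,.010+.112],[.562,-.198,.130]])-[95,170])*4)
```

```text
23.4833 [ 0.45010789 -0.00055221  0.32918844] [-0.23748204  0.36422893 -0.0074696 ] 0.05490779890336403
[[351.8380393  194.33382435]
 [347.92530145 179.76796731]]
```

View pics/s5.png

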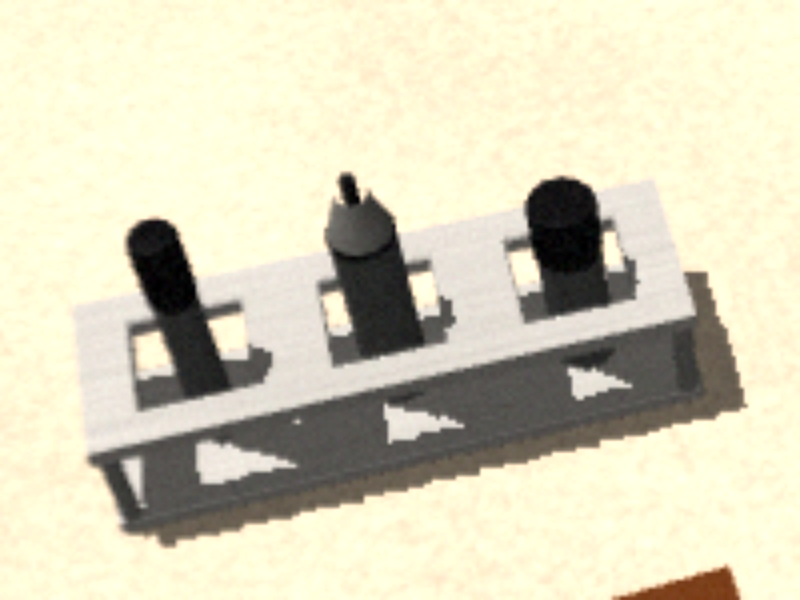

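The marker stands upright in the middle well, nib out at crop (347,182). The slim pen (160,240) and stub pen (560,205) have not moved, and the gripper is clear. Handing in.

```bash
python3 -c "
from station import arm
print(arm.finish_job())"
```

```text
the job is handed in; nothing more can be done
None
```

I lifted the marker straight up out of the middle well and pressed its button on the slab. Then I stood it back in the same well, nose up, let go, and handed the job in at about 23.5 s. `finish_job` gives no verdict, so whether it passed is not confirmed.

- **Button press:** the force held at about 6 N over a stroke of about 8 mm, then met a hard stop and rose to about 20 N. The nib was out after the lift and still out at the end.
- **Placing:** the marker touched the base plate with the TCP at 0.0650 m, against 0.0648 m expected. The last picture shows it upright in its well.
- **Other pens:** the slim pen and stub pen look unmoved in the last picture, and the gripper is clear of everything.

No check failed. The largest disagreement was a few mm between the two camera estimates of the slab centre, which did not matter because I pressed near its middle.

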